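# Clip the brush washer onto the stand's eye

### The job

Hang the steel brush washer with the red grip up to dry: clip the snap hook on its handle onto the steel eye of the post stand by pushing the sprung gate in against the eye's front bar (do not force it), and let the gate snap shut behind the bar. Leave the washer hanging still and upright from the eye, clear of the table and let go, and leave the other things on the table where they are.

Things in the scene. Friction and masses are not known exactly. Their poses are not given: they have to be found in the camera images.
- washer: Closed steel brush washer: can 92 x 112 x 109 mm, about 0.5 kg (0.35 to 0.7), with a fixed wire bail over its lid carrying a rigid upright brass snap hook (nothing swivels) and a red grip block on top, 238 mm in all. Origin: centre of the underside; z up; +x is the side of the hook's gate. 'Height' below means above the underside.
- grip (a point): Centre of the red grip block on top of the hook, at height 222 mm on the washer's middle axis. The block is 22 mm along the washer's x, 18 mm along its y and 32 mm high (206 to 238). Pinch it here from above.
- bow (a point): Where the centre of the eye's bar lies once the washer hangs: in the top of the hook's round bow, height 188 mm, on the middle axis. The hook is a loop of 8 mm bar in the washer's x-z plane: spine centreline at x = -18 mm, bow of 18 mm radius about height 178 (top of the bar at 200), nose at x = +18 mm ending at height 173.
- mouth (a point): Middle of the gate's opening, 18 mm on +x of the middle axis, height 160: here the eye's bar is to meet the shut gate (bar centre 154 to 167 passes between jaw and nose). Push the hook on along its +x until the bar is 16 to 22 mm past this point, so it clears the nose (spine stops it at 28), then let the hook down about 28 mm: the bar rises into the bow and the gate snaps shut below it.
- gate (a joint): Angle of the gate, a 6 mm rod hinged at x = +18 mm, height 137, in a solid jaw 10 mm wide (top at 149), reaching up to 173 inside the nose. 0 shut; grows as it swings inward (toward the spine) to 1.3; cannot open outward. Its spring shuts it; a bar at mid gate needs about 2 to 6 N.
- stand: Fixed post stand: round foot 100 mm across, 16 mm high; post 14 mm thick, 306 mm tall. Origin: centre of the foot's underside, z up. From a blue collar on the post (28 mm across, clamp knob at +y) an arm runs along the stand's -x and carries the eye: a level closed ring of 8 mm steel bar, 52 mm across, 36 mm hole.
- eye_line (a point): Point plumb above or below the middle of the eye's front bar (farthest from the post, 125 mm from its axis, running along y). x, y are the bar's; z is NOT: the collar is clamped at an unmeasured height, bar centre 206 to 262 mm above the table (this point: 234). Feel for it (e.g. shut fingers lowered onto the bar, top 4 mm above its centre) or see it. x axis: from eye to post.
- jar_a: Small black jar with a grey lid, 44 mm across, 66 mm high; a bystander. Origin under its centre.
- jar_b: Small black jar with a grey lid, 44 mm across, 71 mm high; a bystander. Origin under its centre.
- tape: Roll of masking tape lying flat, 104 mm across, 25 mm high; a bystander.
- rubber_block: Worn pale eraser, 22 x 50 x 13 mm; a bystander.
- charcoal: Flat dark card box, 115 x 60 x 23 mm; a bystander.
- tube_a: Paint tube lying down, 181 x 50 x 32 mm; a bystander.
Things that resemble listed ones, but are neither listed nor needed, are in the scene too. There is more than one size of the washer; the one meant has the size given above.

How it is judged:
By the outcome, as a careful person would: the job done as asked, in the order asked, and still so for the second after the job is handed in, with the robot touching nothing.
It also fails if it takes over 51 s, if anything falls off the work surface, if the arm or the gripper's body presses on something with over 40 N, if the wrist force passes 120 N, or if a joint passes its speed limit or range.

### The arm

A 6-joint arm with a two-finger parallel gripper is mounted at the origin on a cart in front of the work surface, level with it; the furniture and walls round the work are solid. World frame = base frame: x ahead of the robot, y to its left, z up, the work surface at z = 0. Lengths are in m, angles in rad, forces in N, time in s.
With the tool pointing down it reaches from about 0.25 to 0.775 m from the base axis. Payload 4 kg.
Tool frame: the origin (TCP) lies midway between the tips of the shut fingers; the grasp point (between the pads) lies 19 mm behind it; z points along the fingers, y is the direction in which the jaws open and shut (so a half turn about z gives the same grasp; the last joint's range is limited). The gripper opens to 94 mm and grips with 3 to 60 N. Pads are 16 mm wide; open, the fingers measure 119 mm over their backs; the gripper's body (75 mm by 177 mm) begins 78 mm behind the grasp point.
Start: joints at [-1.208, 0.087, 1.371, -0, 1.684, -0.103], TCP at [0.247, -0.491, 0.206] pointing down, gripper open.
Joint ranges: [-3.1, 3.1], [-0.76, 2.03], [0.27, 2.55], [-1.08, 4.22], [0.17, 2.65], [-2.57, 2.57]. Speed limits (rad/s): [2.79, 2.79, 3.14, 3.14, 3.14, 3.14].

### API

Orientations are given as [roll, pitch, yaw] about the fixed x, y, z axes, in that order (R = Rz(yaw) Ry(pitch) Rx(roll)).
In Python, from bench import get_obs, snapshot, ticket gives the robot as it stands.
- The arm moves only by the shell command python3 -m creep 'ROWS' [OPENING]. ROWS is JSON, a list that holds one entry, the list of rows, each a list of 4 numbers: the shift along the tool's x, y, z in mm, then the turn about the tool's z in degrees. A call has 1 to 8 rows; each row shifts and turns the commanded pose from where the row before left it, along the tool's axes as they then stand; what a row does not reach is not made up. A row lasts 1/8 s, in which the tool goes at most 62.5 mm and 10.7 degrees, less where a joint would pass 70% of its speed; a pose out of reach is approached as far as the arm can. A call with a gripper value outside its range is refused whole. OPENING is the opening, from 0 (shut) to 1 (fully open), set as the call begins (- or left out, the last holds). The fingers move at their own pace and stop on an object; the grip force is fixed at half the most. Time passes only in rows, so rows that do not move let the fingers close. It gives the time, the measured TCP pose, the force and the opening at its end, in the units of the state.
- get_obs(): the state, without advancing time (a new reading comes with each control period).
- snapshot(name): name is "scene" or "top"; returns a dict with "color" (480x640x3 uint8, red, green, blue), "depth" (480x640 float32, m along the optical axis (not along the pixel's ray), 0 where there is no reading), "fx", "fy", "cx", "cy" (pixels), "extrinsics" (4x4, takes a point from world to camera coordinates). Camera axes: x right, y down, z forward; pixel columns grow to the right and rows downward; lengths in m; the calibration is good to about 2 mm. A picture is of the moment at which its call begins.
- ticket.close_job(): hands the job in, once; it reports no verdict.
The state is a dict: "time": time; "joint_positions": joint angles; "qvel": joint speeds; "joint_torque": joint torques, N m; "tool_pos": TCP position; "ee_rot": TCP orientation; "wrist_force": force on the tool from outside, world axes, zero at the start; "wrist_torque": the same for the moment, N m; "width": finger opening in m.
Only numpy, scipy, OpenCV 4.12 (cv2) and the standard library are available. Lean on these libraries where they do the work, as an engineer would, in place of code of your own. Each camera call takes 0.05 s, during which the arm holds its last target. There are 200 camera calls.

## Working session

There is one attempt and no reset: what is moved stays moved. The work goes in short steps, Python scripts to look and compute and a shell command to move; the robot and the scene stay as the last step left them, time stands still between calls to the robot, and variables do not carry over. Pictures are saved under pics/ and viewed, on a budget of 10 in all, crops included, one or two more only if the job needs it, and the job is handed in when it is done.

```bash
mkdir -p pics; ls; cat > h.py <<'E'
import numpy as np, cv2
from bench import get_obs, snapshot, ticket
def snap(n,f=None):
    s=snapshot(n)
    if f: cv2.imwrite('pics/'+f+'.png',s['color'][:,:,::-1])
    np.savez('last_'+n+'.npz',**{k:np.asarray(v) for k,v in s.items()})
    return s
def cloud(s):
    v,u=np.mgrid[0:480,0:640]; d=s['depth']
    P=np.stack([(u-s['cx'])/s['fx']*d,(v-s['cy'])/s['fy']*d,d],-1)
    E=np.asarray(s['extrinsics']); W=(P-E[:3,3])@E[:3,:3]
    W[d<=0]=np.nan
    return W
def load(n): 
    z=np.load('last_'+n+'.npz'); return {k:z[k] for k in z}
E
python3 - <<'E'
from h import *
for n in('scene','top'):
    s=snap(n,n+'0'); E=s['extrinsics']; print(n,s['fx'],s['cx'],s['cy'],(-E[:3,:3].T@E[:3,3]).round(3),E[2,:3].round(2))
print(get_obs())
E
```

```text
pics
scene 547.9587670417791 322.6508037136775 244.32211878843032 [0.081 0.717 0.986] [ 0.38 -0.65 -0.66]
top 538.457981211732 325.41952299972337 242.302182357287 [ 0.494 -0.082  1.442] [ 0.05 -0.02 -1.  ]
{'time': 0.1, 'joint_positions': array([-1.20810844e+00,  8.79276165e-02,  1.37207125e+00, -1.56694018e-06,
        1.68357821e+00, -1.03094384e-01]), 'qvel': array([ 1.09142153e-03, -9.66174998e-05, -4.26418253e-03,  1.27522583e-03,
        6.92894797e-04,  7.21476202e-04]), 'joint_torque': array([ 3.88167900e-03, -3.41249835e+01, -3.03301191e+01,  7.23056286e-02,
        3.04028217e-02, -1.01256078e-04]), 'tool_pos': array([ 0.24684583, -0.49096346,  0.20441195]), 'ee_rot': array([-3.13961861e+00, -2.02671097e-04,  4.65781891e-01]), 'wrist_force': array([-0.06550876,  0.07290569, -0.46053731]), 'wrist_torque': array([-0.01388355,  0.01781103, -0.02285652]), 'width': 0.09396938993566753}
```

View pics/scene0.png

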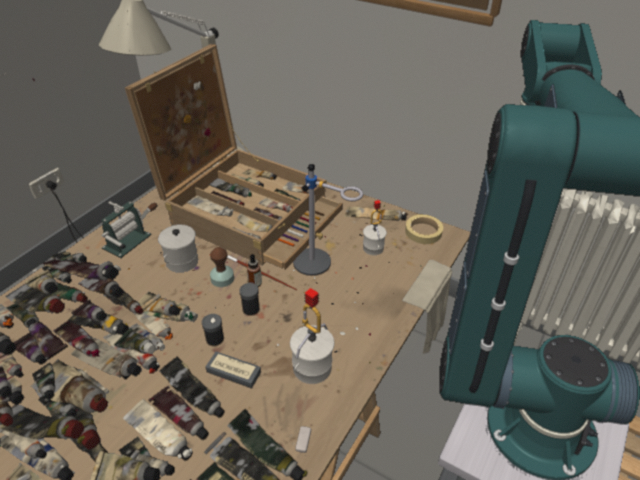

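View pics/top0.png

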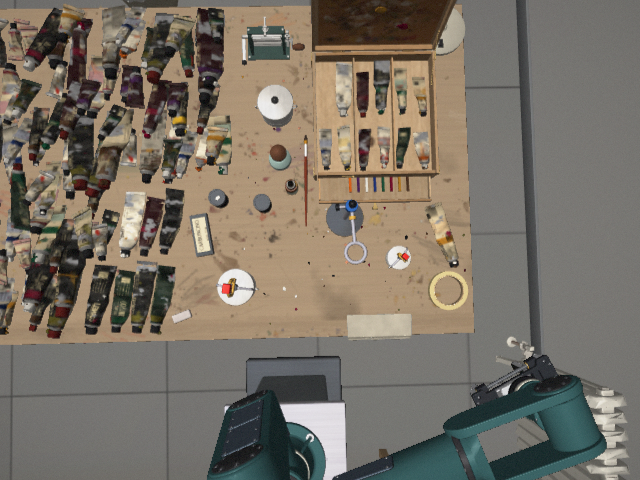

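Candidates: large washer with red grip at scene (312,340) / top (235,288), small one at scene (375,235) / top (399,257). I'll measure both and the eye, with an enlarged crop.

```bash
python3 - <<'E'
from h import *
for n in('scene','top'):
    s=load(n); W=cloud(s); c=s['color'].astype(int)
    red=((c[...,0]>150)&(c[...,1]<70)&(c[...,2]<70)).astype('uint8')
    k,l,st,ce=cv2.connectedComponentsWithStats(red)
    for i in range(1,k):
        if st[i,4]>8:
            p=W[l==i]; print(n,'red',ce[i].round(),st[i,4],np.nanmedian(p,0).round(3),np.nanmin(p,0).round(3),np.nanmax(p,0).round(3))
    blue=((c[...,2]>c[...,0]+50)&(c[...,2]>90)).astype('uint8')
    k,l,st,ce=cv2.connectedComponentsWithStats(blue)
    for i in range(1,k):
        if st[i,4]>15: print(n,'blue',ce[i].round(),st[i,4],np.nanmedian(W[l==i],0).round(3))
    # brass
    R=(slice(290,345),slice(295,330)) if n=='scene' else (slice(262,315),slice(210,262))
    print(n,'valid',np.isfinite(W[R][...,0]).mean())
# top: eye ring and post, can
s=load('top');W=cloud(s)
for nm,(v0,v1,u0,u1),z0,z1 in(('eye',(236,270,338,374),.15,.3),('arm',(205,245,338,374),.18,.3),('postTop',(195,215,340,362),.28,.33),('can',(262,312,210,262),.09,.13),('small',(240,275,382,415),.03,.2)):
    p=W[v0:v1,u0:u1].reshape(-1,3); p=p[(p[:,2]>z0)&(p[:,2]<z1)]
    if len(p): print(nm,len(p),np.median(p,0).round(4),np.percentile(p,3,axis=0).round(4),np.percentile(p,97,axis=0).round(4))
t=s['color'][255:320,205:270,::-1]; t2=s['color'][185:275,325:415,::-1]
s2=load('scene')['color'][:,:,::-1]; a=s2[280:385,260:365]; b=s2[165:270,300:405]
f=lambda x:cv2.resize(x,(390,290) if 0 else (290,290),interpolation=cv2.INTER_CUBIC)
cv2.imwrite('pics/crop1.png',np.vstack([np.hstack([f(a),f(b)]),np.hstack([f(t),f(t2)])]))
E
```

```text
scene red [377. 202.] 14 [ 0.528 -0.303  0.157] [ 0.522 -0.309  0.152] [ 0.533 -0.294  0.161]
scene red [311. 293.] 66 [0.462 0.114 0.237] [0.453 0.106 0.233] [0.473 0.124 0.24 ]
scene blue [311. 179.] 41 [ 0.635 -0.162  0.27 ]
scene valid 0.9963636363636363
top red [405. 256.] 27 [ 0.527 -0.303  0.16 ] [ 0.52  -0.311  0.155] [ 0.532 -0.296  0.165]
top red [227. 288.] 22 [0.462 0.107 0.239] [0.452 0.105 0.237] [0.472 0.119 0.242]
top blue [374. 184.] 26 [ 0.724 -0.251  0.022]
top blue [350. 207.] 65 [ 0.632 -0.164  0.273]
top valid 0.9970972423802612
eye 238 [ 0.5376 -0.1745  0.2626] [ 0.5118 -0.1989  0.2582] [ 0.5667 -0.1527  0.2674]
arm 255 [ 0.6093 -0.1703  0.2642] [ 0.5535 -0.185   0.2571] [ 0.6381 -0.1424  0.2763]
postTop 55 [ 0.6367 -0.1686  0.304 ] [ 0.6307 -0.1769  0.2972] [ 0.6457 -0.1621  0.3093]
can 689 [0.4634 0.1054 0.0936] [0.4223 0.0712 0.0902] [0.5014 0.152  0.1196]
small 455 [ 0.5252 -0.2999  0.0629] [ 0.4995 -0.3296  0.0553] [ 0.5532 -0.2762  0.1597]
```

View pics/crop1.png

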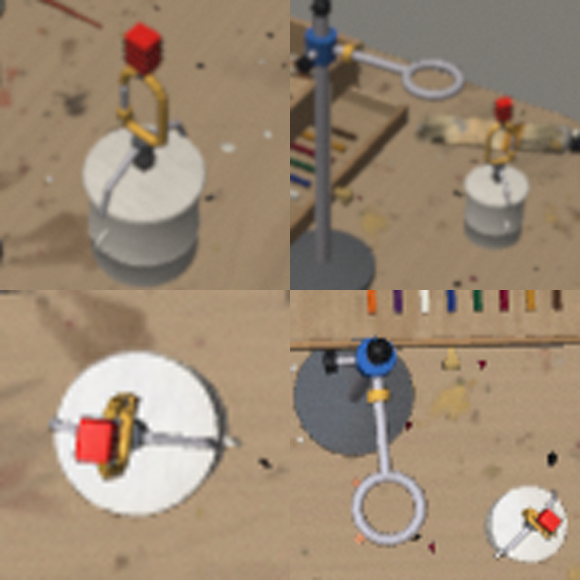

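The large washer (top of grip at 0.238 m) is the one meant; the other's grip tops out at 0.160 m. In the scene crop, its grey gate rod is on the left (+x world) side. Next are the hook's yaw and the eye's line.

```bash
python3 - <<'E'
from h import *
H=[];R=[];T=[]
for n in('scene','top'):
    s=load(n); W=cloud(s); p=W.reshape(-1,3); c=s['color'].reshape(-1,3).astype(int)
    near=np.hypot(p[:,0]-.463,p[:,1]-.112)<.045
    br=(c[:,0]>c[:,2]+45)&(c[:,1]>c[:,2]+20)
    m=near&br&(p[:,2]>.14)&(p[:,2]<.203); q=p[m]; H.append(q)
    mu=q.mean(0); w,V=np.linalg.eigh(np.cov(q[:,:2].T)); d=V[:,1]*np.sign(V[0,1])
    print(n,'brass',len(q),mu.round(4),'dir deg',np.degrees(np.arctan2(d[1],d[0])).round(1),np.sqrt(w).round(4))
    g=near&(p[:,2]>.14)&(p[:,2]<.172)&~br; 
    if g.any(): print('  grey',g.sum(),np.nanmedian(p[g],0).round(4))
    e=(np.hypot(p[:,0]-.537,p[:,1]+.1745)<.034)&(p[:,2]>.24)&(p[:,2]<.285)
    q=p[e]; x,y=q[:,0],q[:,1]
    A=np.c_[2*x,2*y,np.ones(len(x))]; a=np.linalg.lstsq(A,x*x+y*y,rcond=None)[0]
    print('  ring c',a[:2].round(4),'r',np.sqrt(a[2]+a[0]**2+a[1]**2).round(4),'z',np.percentile(q[:,2],[5,25,50,75,95]).round(4),len(q))
    e=(np.hypot(p[:,0]-.637,p[:,1]+.169)<.02)&(p[:,2]>.05)&(p[:,2]<.24); q=p[e]
    print('  post',len(q),np.median(q,0).round(4) if len(q) else '')
    e=(np.hypot(p[:,0]-.637,p[:,1]+.169)<.06)&(p[:,2]>.012)&(p[:,2]<.02); q=p[e]
    print('  foot',len(q),((np.percentile(q,1,axis=0)+np.percentile(q,99,axis=0))/2).round(4))
    e=near&(p[:,2]>.232)&(p[:,2]<.245)&(c[:,0]>c[:,1]+80);q=p[e]
    print('  gripTop',len(q),q.mean(0).round(4),((q.min(0)+q.max(0))/2).round(4), cv2.minAreaRect((q[:,:2]*1000).astype('float32')))
    e=(p[:,2]>.088)&(p[:,2]<.097)&(np.hypot(p[:,0]-.463,p[:,1]-.112)<.06);q=p[e]
    print('  can',len(q),cv2.minEnclosingCircle((q[:,:2]*1000).astype('float32')))
E
```

```text
scene brass 144 [0.4572 0.1156 0.1741] dir deg -6.6 [0.0019 0.0154]
  grey 36 [0.4788 0.112  0.1595]
  ring c [ 0.5369 -0.1737] r 0.0224 z [0.2556 0.2585 0.2602 0.2616 0.2632] 185
  post 360 [ 0.6351 -0.1651  0.1473]
  foot 351 [ 0.6379 -0.1667  0.0159]
  gripTop 89 [0.4617 0.1143 0.2362] [0.4623 0.1132 0.2359] ((461.9170227050781, 113.34173583984375), (17.84499740600586, 21.893342971801758), 78.47980499267578)
  can 874 ((462.27532958984375, 114.01397705078125), 47.61748123168945)
top brass 39 [0.469  0.1109 0.1764] dir deg -8.3 [0.0022 0.0152]
  grey 10 [0.47   0.1082 0.1508]
  ring c [ 0.5369 -0.1756] r 0.0226 z [0.2589 0.2611 0.2626 0.2645 0.2669] 236
  post 39 [ 0.6327 -0.1655  0.1161]
  foot 556 [ 0.6432 -0.1701  0.016 ]
  gripTop 75 [0.4625 0.1127 0.2387] [0.4623 0.1132 0.2383] ((462.30780029296875, 113.24778747558594), (16.703203201293945, 20.051361083984375), 89.2610092163086)
  can 697 ((462.8021240234375, 111.64265441894531), 48.82033157348633)
```

```bash
python3 -m creep '[[[0,0,-20,-9.2],[0,0,-20,-9.2],[0,0,-20,-9.2],[0,0,-20,-9.2],[0,0,-20,-9.2],[0,0,-16,-9.2],[0,0,0,0]]]' 0.6; cat >> h.py <<'E'
def rel(x,y,z,yawdeg):
    o=get_obs(); p=o['tool_pos']; w=o['ee_rot'][2]; d=np.array([x,y,z])-p; c,s=np.cos(w),np.sin(w)
    print('t',o['time'],'tcp',p.round(4),'rpy',np.degrees(o['ee_rot']).round(1),'F',o['wrist_force'].round(1),'w',round(o['width'],4))
    print('tool shift mm',(1000*np.array([c*d[0]+s*d[1],s*d[0]-c*d[1],-d[2]])).round(1),'turn',-round((yawdeg-np.degrees(w)+180)%360-180,1))
E
python3 -c "
from h import *
rel(.462,.113,.32,82)"
```

```text
time: 0.98
tool_pos: [0.2472, -0.4918, 0.3225]
ee_rot: [3.14, 0.002, 1.427]
wrist_force: [-0.1, -0.1, -0.2]
width: 0.0561
t 0.975 tcp [ 0.2472 -0.4918  0.3225] rpy [1.799e+02 1.000e-01 8.180e+01] F [-0.1 -0.1 -0.2] w 0.0561
tool shift mm [629.3 126.1   2.5] turn -0.2
```

```bash
python3 -m creep '[[[30,6,0,0],[45,9,0,0],[45,9,0,0],[45,9,0,0],[45,9,0,0],[45,9,0,0],[45,9,0,0],[45,9,0,0]]]';python3 -m creep '[[[50,10,0,0],[50,10,0,0],[50,10,0,0],[50,10,0,0],[45,9,0,0],[25,5,0,0],[14,3,0,0],[0,0,0,0]]]'
python3 -c "
from h import *
rel(.462,.113,.203,82)
s=snap('scene'); cv2.imwrite('pics/c2.png',cv2.resize(s['color'][200:400,210:420,::-1],None,fx=2.8,fy=2.8,interpolation=cv2.INTER_CUBIC))"
```

```text
time: 1.98
tool_pos: [0.3639, -0.158, 0.3201]
ee_rot: [-3.14, -0.001, 1.426]
wrist_force: [0.9, -0.0, -0.3]
width: 0.0564
time: 2.98
tool_pos: [0.4604, 0.1137, 0.3205]
ee_rot: [-3.14, 0.001, 1.429]
wrist_force: [0.7, 0.7, 0.6]
width: 0.0564
t 2.975 tcp [0.4604 0.1137 0.3205] rpy [-1.799e+02  1.000e-01  8.190e+01] F [0.7 0.7 0.6] w 0.0564
tool shift mm [ -0.5   1.7 117.5] turn -0.1
```

View pics/c2.png

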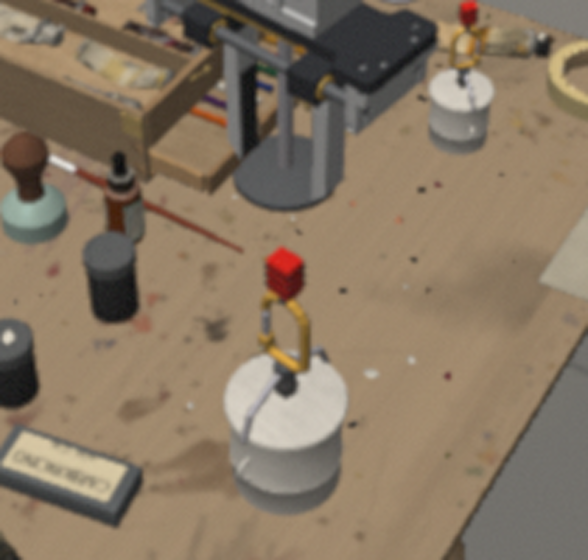

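The fingers (at about (240,90) and (325,130)) straddle above the red block at (285,272), aligned with the hook plane. I'll descend and grip.

```bash
python3 -m creep '[[[-0.5,1.5,30,0],[0,0,30,0],[0,0,25,0],[0,0,17,0],[0,0,10,0],[0,0,5,0],[0,0,0,0]]]'; python3 -m creep '[[[0,0,0,0],[0,0,0,0],[0,0,0,0],[0,0,0,0]]]' 0; python3 -c "
from h import *
rel(.462,.113,.203,82)"
```

```text
time: 3.9
tool_pos: [0.4622, 0.1127, 0.2049]
ee_rot: [3.141, -0.0, 1.429]
wrist_force: [-0.3, -0.1, -0.3]
width: 0.0567
time: 4.4
tool_pos: [0.4622, 0.1128, 0.2046]
ee_rot: [3.141, 0.0, 1.429]
wrist_force: [1.2, -0.2, 0.3]
width: 0.0217
t 4.4 tcp [0.4622 0.1128 0.2046] rpy [180.    0.   81.9] F [ 1.2 -0.2  0.3] w 0.0217
tool shift mm [ 0.2 -0.2  1.6] turn -0.1
```

```bash
python3 -m creep '[[[0,0,-6,0],[0,0,-14,0],[0,0,-20,0],[0,0,-22,0],[0,0,-20,0],[0,0,-12,0],[0,0,-5,0],[0,0,0,0]]]'; python3 -c "
from h import *
rel(.455,-.179,.303,93)"
```

```text
time: 5.4
tool_pos: [0.4619, 0.1128, 0.3033]
ee_rot: [-3.141, 0.0, 1.429]
wrist_force: [0.6, 0.5, -4.8]
width: 0.0219
t 5.4 tcp [0.4619 0.1128 0.3033] rpy [-180.     0.    81.9] F [ 0.6  0.5 -4.8] w 0.0219
tool shift mm [-289.8   34.4    0.3] turn -11.1
```

```bash
python3 -m creep '[[[-10,1,0,0],[-20,2,0,0],[-30,4,0,0],[-35,4,0,0],[-35,4,0,0],[-35,4,0,0],[-35,4,0,0],[-30,4,0,0]]]'; python3 -m creep '[[[-25,3,0,0],[-18,2,0,0],[-11,1.5,0,0],[-6,1,0,0],[0,0,0,-4],[0,0,0,-4],[0,0,0,-3],[0,0,0,0]]]';python3 -c "
from h import *
rel(.455,-.179,.303,93)
s=snap('scene'); t=snap('top'); f=lambda a,k:cv2.resize(a[:,:,::-1],(400,400),interpolation=cv2.INTER_CUBIC)
cv2.imwrite('pics/c3.png',np.hstack([f(s['color'][150:310,280:440],1),f(t['color'][190:340,290:440],1)]))"
```

```text
time: 6.4
tool_pos: [0.4554, -0.1205, 0.3026]
ee_rot: [-3.14, 0.0, 1.428]
wrist_force: [-0.4, 0.1, -4.8]
width: 0.0217
time: 7.4
tool_pos: [0.4553, -0.1786, 0.3036]
ee_rot: [3.141, -0.0, 1.622]
wrist_force: [-0.4, -0.2, -4.9]
width: 0.0214
t 7.4 tcp [ 0.4553 -0.1786  0.3036] rpy [180.   -0.   92.9] F [-0.4 -0.2 -4.9] w 0.0214
tool shift mm [-0.4 -0.3  0.6] turn -0.1
```

View pics/c3.png

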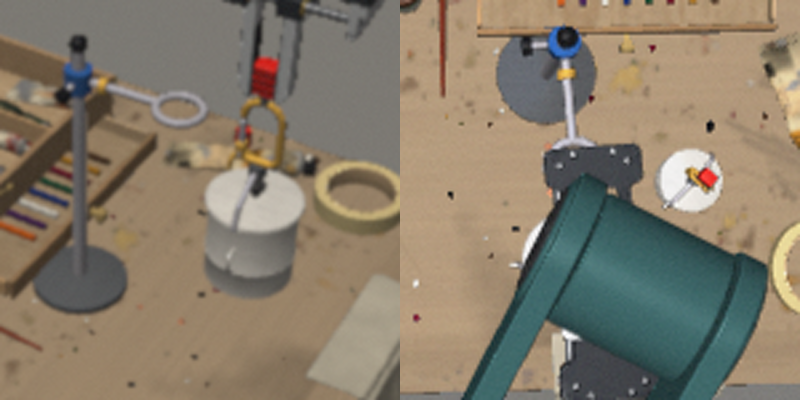

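The scene view shows the washer hanging upright with its gate facing the ring (ring at (180,107), hook at (262,130)). I'll check the relative heights and yaw in the same view.

```bash
python3 - <<'E'
from h import *
s=load('scene'); p=cloud(s).reshape(-1,3); c=s['color'].reshape(-1,3).astype(int)
near=np.hypot(p[:,0]-.455,p[:,1]+.179)<.05
r=near&(c[:,0]>150)&(c[:,1]<80)&(c[:,2]<80)&(p[:,2]>.29); print('red z',np.percentile(p[r,2],[2,50,98]).round(4),np.median(p[r],0).round(4))
b=near&(c[:,0]>c[:,2]+45)&(c[:,1]>c[:,2]+20)&(p[:,2]>.23)&(p[:,2]<.31);q=p[b]
w,V=np.linalg.eigh(np.cov(q[:,:2].T));print('brass',b.sum(),q.mean(0).round(4),np.percentile(q,[1,99],axis=0).round(4),'dir',np.degrees(np.arctan(V[1,1]/V[0,1])))
for n in('scene','top'):
    p=cloud(load(n)).reshape(-1,3)
    e=(np.hypot(p[:,0]-.637,p[:,1]+.169)>.035)&(np.hypot(p[:,0]-.537,p[:,1]+.1745)>.03)&(abs(p[:,1]+.172)<.02)&(p[:,0]>.56)&(p[:,0]<.61)&(p[:,2]>.24)&(p[:,2]<.29);q=p[e]
    w,V=np.linalg.eigh(np.cov(q[:,:2].T));print(n,'arm',e.sum(),q.mean(0).round(4),np.degrees(np.arctan(V[1,1]/V[0,1])))
E
```

```text
red z [0.3333 0.3351 0.337 ] [ 0.4564 -0.176   0.3351]
brass 172 [ 0.4528 -0.176   0.2598] [[ 0.434  -0.1809  0.2307]
 [ 0.4762 -0.1708  0.2985]] dir 3.4953009860695663
scene arm 49 [ 0.5839 -0.171   0.2596] 5.5169705686974915
top arm 59 [ 0.5849 -0.1725  0.2624] 3.462896659399989
```

```bash
python3 -m creep '[[[0,5,0,0],[0,9,0,0],[0,8,0,0],[0,5,0,0],[0,3,0,0],[0,0,0,0]]]'; for i in 1; do python3 -m creep '[[[0,2,0,0],[0,1,0,0],[0,0,0,0]]]'; done; python3 -m creep '[[[0,2,0,0],[0,1,0,0],[0,0,0,0]]]'; python3 -m creep '[[[0,2,0,0],[0,1,0,0],[0,0,0,0]]]'; python3 -m creep '[[[0,2,0,0],[0,1,0,0],[0,0,0,0]]]'; python3 -c "
from h import *
rel(.516,-.1755,.303,93)"
```

```text
time: 8.25
tool_pos: [0.4853, -0.1776, 0.3034]
ee_rot: [-3.141, -0.0, 1.621]
wrist_force: [-0.5, -0.4, -4.3]
width: 0.0221
time: 8.62
tool_pos: [0.4881, -0.1775, 0.3035]
ee_rot: [3.142, 0.0, 1.621]
wrist_force: [0.1, 0.3, -4.7]
width: 0.0223
time: 9.0
tool_pos: [0.4908, -0.1774, 0.3034]
ee_rot: [-3.141, -0.0, 1.621]
wrist_force: [-2.4, -0.1, -3.9]
width: 0.0219
time: 9.38
tool_pos: [0.494, -0.1772, 0.3034]
ee_rot: [-3.141, 0.0, 1.621]
wrist_force: [-2.8, -0.0, -3.6]
width: 0.0219
time: 9.75
tool_pos: [0.4971, -0.1769, 0.3034]
ee_rot: [-3.141, -0.0, 1.621]
wrist_force: [-3.9, -0.2, -3.3]
width: 0.0217
t 9.75 tcp [ 0.4971 -0.1769  0.3034] rpy [-180.    -0.    92.9] F [-3.9 -0.2 -3.3] w 0.0217
tool shift mm [ 0.5 19.   0.4] turn -0.1
```

Contact came where predicted and the force is soft, so the gate is yielding. I'll continue.

```bash
python3 -m creep '[[[0,2,0,0],[0,2,0,0],[0,2,0,0],[0,0,0,0]]]'; python3 -m creep '[[[0,2,0,0],[0,2,0,0],[0,2,0,0],[0,0,0,0]]]';python3 -m creep '[[[0,2,0,0],[0,2,0,0],[0,2,0,0],[0,1,0,0],[0,0,0,0]]]'; python3 -c "
from h import *
rel(.516,-.1755,.303,93)
s=snap('scene'); f=lambda a,k:cv2.resize(a[:,:,::-1],(600,600),interpolation=cv2.INTER_CUBIC)
cv2.imwrite('pics/c4.png',f(s['color'][150:270,290:410],1))"
```

```text
time: 10.25
tool_pos: [0.5032, -0.1766, 0.3029]
ee_rot: [-3.141, -0.0, 1.621]
wrist_force: [-4.2, 0.7, -4.8]
width: 0.0215
time: 10.75
tool_pos: [0.5094, -0.1764, 0.303]
ee_rot: [-3.141, -0.0, 1.621]
wrist_force: [-4.0, 0.7, -6.3]
width: 0.0216
time: 11.38
tool_pos: [0.5164, -0.1761, 0.3033]
ee_rot: [3.141, -0.0, 1.621]
wrist_force: [-3.7, 0.5, -6.4]
width: 0.0216
t 11.375 tcp [ 0.5164 -0.1761  0.3033] rpy [180.   -0.   92.9] F [-3.7  0.5 -6.4] w 0.0216
tool shift mm [ 0.6 -0.4  0.3] turn -0.1
```

View pics/c4.png

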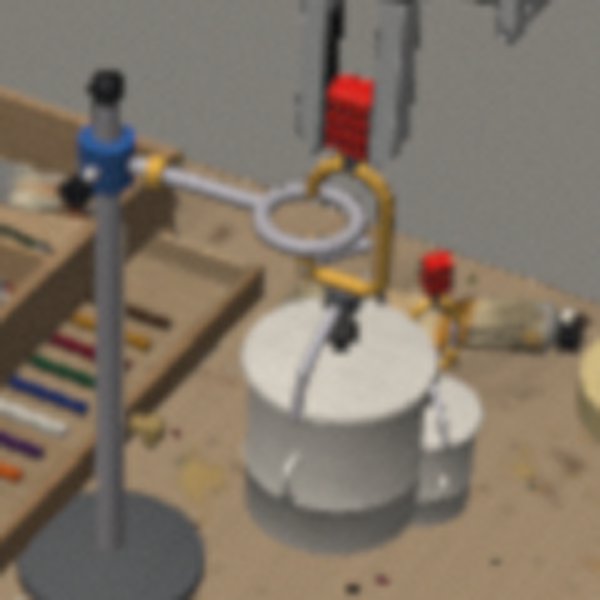

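The nose is inside the ring and the gate rod is swung inward at (360,243). I'll lower the hook.

```bash
python3 -m creep '[[[0,0,4,0],[0,0,5,0],[0,0,5,0],[0,0,4,0],[0,0,0,0]]]'; python3 -m creep '[[[0,0,3,0],[0,0,2,0],[0,0,2,0],[0,0,0,0]]]';python3 -m creep '[[[0,0,1,0],[0,0,0,0]]]'; python3 -m creep '[[[0,0,1,0],[0,0,0,0]]]'
```

```text
time: 12.05
tool_pos: [0.5164, -0.176, 0.2854]
ee_rot: [3.141, 0.0, 1.621]
wrist_force: [-0.2, 0.1, -4.2]
width: 0.0219
time: 12.55
tool_pos: [0.516, -0.1761, 0.2782]
ee_rot: [-3.141, -0.0, 1.621]
wrist_force: [0.1, 0.1, -4.3]
width: 0.0217
time: 12.8
tool_pos: [0.5161, -0.1761, 0.2775]
ee_rot: [3.142, 0.0, 1.621]
wrist_force: [0.1, 0.1, -5.3]
width: 0.0216
time: 13.05
tool_pos: [0.5161, -0.1761, 0.2764]
ee_rot: [-3.141, 0.0, 1.621]
wrist_force: [1.1, -0.2, -3.6]
width: 0.0217
```

```bash
python3 -m creep '[[[0,0,0.7,0],[0,0,0,0]]]';python3 -m creep '[[[0,0,0.7,0],[0,0,0,0]]]'; python3 -m creep '[[[0,0,0.7,0],[0,0,0,0]]]'; python3 -m creep '[[[0,0,0.7,0],[0,0,0,0]]]'
```

```text
time: 13.3
tool_pos: [0.5161, -0.1761, 0.2759]
ee_rot: [3.141, 0.0, 1.621]
wrist_force: [-0.5, -0.6, -4.1]
width: 0.0218
time: 13.55
tool_pos: [0.5162, -0.1761, 0.2757]
ee_rot: [3.141, 0.001, 1.621]
wrist_force: [0.2, 1.0, -2.1]
width: 0.0215
time: 13.8
tool_pos: [0.5162, -0.1761, 0.2755]
ee_rot: [3.14, 0.001, 1.621]
wrist_force: [-0.1, -0.3, 2.4]
width: 0.0217
time: 14.05
tool_pos: [0.5162, -0.1762, 0.2753]
ee_rot: [3.14, 0.001, 1.621]
wrist_force: [-1.8, 1.2, 4.9]
width: 0.0218
```

```bash
python3 -m creep '[[[0,0,-0.9,0],[0,0,0,0]]]'; python3 -c "
from h import *
s=snap('scene'); f=lambda a,k:cv2.resize(a[:,:,::-1],(600,600),interpolation=cv2.INTER_CUBIC)
cv2.imwrite('pics/c5.png',f(s['color'][165:245,310:390],1))"
```

```text
time: 14.3
tool_pos: [0.5162, -0.1761, 0.2753]
ee_rot: [3.141, 0.001, 1.621]
wrist_force: [-1.1, 0.1, 5.3]
width: 0.0221
```

View pics/c5.png

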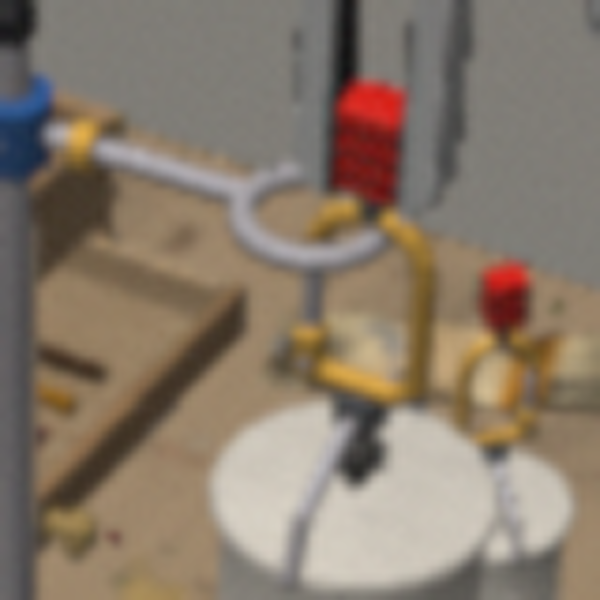

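The bar sits in the bow at (370,240) and the gate rod stands upright again at (312,300), shut. I'll ease the press off and open the jaws.

```bash
python3 -m creep '[[[0,0,-0.8,0],[0,0,0,0]]]'; python3 -m creep '[[[0,0,0,0],[0,0,0,0],[0,0,0,0],[0,0,0,0]]]' 0.55
```

```text
time: 14.6
tool_pos: [0.5162, -0.1761, 0.2754]
ee_rot: [3.141, 0.0, 1.621]
wrist_force: [-0.5, -0.1, 3.6]
width: 0.0214
time: 15.1
tool_pos: [0.5161, -0.1761, 0.2751]
ee_rot: [-3.141, -0.0, 1.621]
wrist_force: [-0.9, -0.2, -0.6]
width: 0.0511
```

```bash
python3 -m creep '[[[0,0,-4,0],[0,0,-10,0],[0,0,-20,0],[0,0,-25,0],[0,0,-25,0],[0,0,-10,0],[0,0,0,0]]]'; python3 -m creep '[[[0,-30,0,0],[0,-45,0,0],[0,-45,0,0],[0,-30,0,0],[0,0,0,0],[0,0,0,0],[0,0,0,0],[0,0,0,0]]]'; python3 -m creep '[[[0,0,0,0],[0,0,0,0],[0,0,0,0],[0,0,0,0],[0,0,0,0],[0,0,0,0],[0,0,0,0],[0,0,0,0]]]'; python3 -c "
from h import *
A=cloud(snap('scene'));s=snap('scene');  f=lambda a,k:cv2.resize(a[:,:,::-1],(600,600),interpolation=cv2.INTER_CUBIC)
cv2.imwrite('pics/c6.png',f(s['color'][150:290,270:410],1))
p=cloud(s).reshape(-1,3); c=s['color'].reshape(-1,3).astype(int)
r=(np.hypot(p[:,0]-.516,p[:,1]+.176)<.04)&(c[:,0]>150)&(c[:,1]<80)&(c[:,2]<80)&(p[:,2]>.26); print(r.sum(),np.percentile(p[r,2],[2,98]),p[r].mean(0))
q=p[(abs(p[:,2]-.163)<.008)&(np.hypot(p[:,0]-.516,p[:,1]+.176)<.06)];print(cv2.minEnclosingCircle((q[:,:2]*1000).astype('float32')),q[:,2].mean())
"
```

```text
time: 15.98
tool_pos: [0.5163, -0.1762, 0.3703]
ee_rot: [3.14, 0.001, 1.621]
wrist_force: [-0.2, -0.0, -0.1]
width: 0.0518
time: 16.98
tool_pos: [0.3669, -0.1836, 0.3688]
ee_rot: [-3.141, -0.001, 1.622]
wrist_force: [-0.3, 0.4, 0.3]
width: 0.0518
time: 17.98
tool_pos: [0.3663, -0.1836, 0.3694]
ee_rot: [3.142, 0.0, 1.621]
wrist_force: [-0.7, -0.1, 0.6]
width: 0.0516
42 [0.30387078 0.31052429] [ 0.51709146 -0.17431519  0.30727486]
((509.3993225097656, -175.44125366210938), 49.529842376708984) 0.16100604014174752
```

View pics/c6.png

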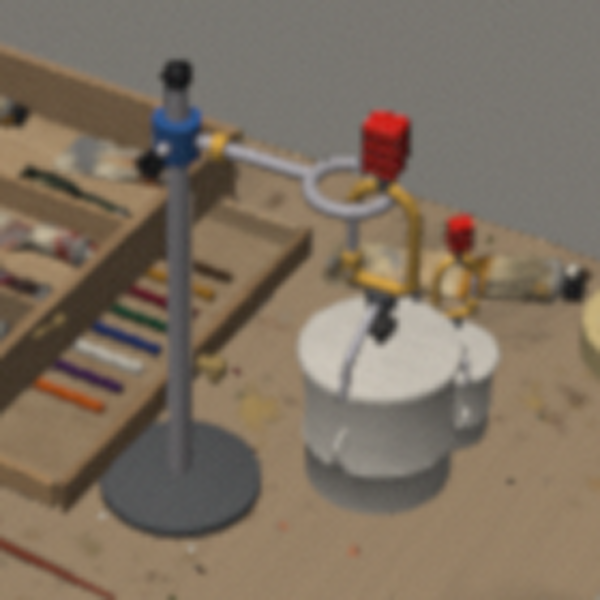

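It hangs from the eye with the gate shut, clear of the arm. I'll check numerically for any residual swing or tilt.

```bash
cat > chk.py <<'E'
from h import *
print(get_obs()['time'])
for n in ('scene','top'):
    s=snap(n);p=cloud(s).reshape(-1,3);c=s['color'].reshape(-1,3).astype(int)
    n2=np.hypot(p[:,0]-.513,p[:,1]+.176)<.065
    r=n2&(c[:,0]>150)&(c[:,1]<80)&(c[:,2]<80)&(p[:,2]>.26)
    q=p[n2&(p[:,2]>.155)&(p[:,2]<.172)]
    A=np.c_[q[:,:2],np.ones(len(q))]; k=np.linalg.lstsq(A,q[:,2],rcond=None)[0]
    print(n,'red',p[r].mean(0).round(4),'lid',len(q),q.mean(0).round(4),[round(v,4) for v in np.array(cv2.minEnclosingCircle((q[:,:2]*1000).astype('float32'))[0])],'lid slope deg',np.degrees(k[:2]).round(1))
E
python3 chk.py; python3 -m creep '[[[0,0,0,0],[0,0,0,0],[0,0,0,0],[0,0,0,0],[0,0,0,0]]]'>/dev/null; python3 chk.py;  python3 -m creep '[[[0,0,0,0],[0,0,0,0],[0,0,0,0],[0,0,0,0],[0,0,0,0],[0,0,0,0],[0,0,0,0]]]'>/dev/null; python3 chk.py
```

```text
18.075
scene red [ 0.5171 -0.1743  0.3073] lid 681 [ 0.5087 -0.17    0.1612] [np.float64(511.2148), np.float64(-174.3899)] lid slope deg [-1.5 -0.3]
top red [ 0.5178 -0.1758  0.3097] lid 825 [ 0.5074 -0.1744  0.1633] [np.float64(511.032), np.float64(-176.3332)] lid slope deg [-1.8 -0. ]
18.8
scene red [ 0.517  -0.1741  0.3075] lid 683 [ 0.5085 -0.17    0.1611] [np.float64(511.0854), np.float64(-174.6448)] lid slope deg [-1.4 -0.3]
top red [ 0.5177 -0.1757  0.3097] lid 827 [ 0.5075 -0.1743  0.1632] [np.float64(511.0616), np.float64(-176.5016)] lid slope deg [-1.6  0.2]
19.775
scene red [ 0.5171 -0.1743  0.3073] lid 682 [ 0.5085 -0.17    0.1612] [np.float64(510.3548), np.float64(-175.6717)] lid slope deg [-1.5 -0.2]
top red [ 0.5177 -0.1758  0.3092] lid 825 [ 0.5075 -0.1743  0.1632] [np.float64(511.0387), np.float64(-176.1794)] lid slope deg [-2.2  0.2]
```

```bash
python3 - <<'E'
from h import *
s=load('top');W=cloud(s);p=W[240:275,382:415].reshape(-1,3);p=p[(p[:,2]>.03)&(p[:,2]<.2)];print('small',np.median(p,0).round(4))
print(ticket.close_job())
E
```

```text
small [ 0.5253 -0.3     0.0628]
the job is handed in; nothing more can be done
None
```

The large washer is clipped onto the eye's front bar and hanging free, and the job is handed in at about 19.8 s of robot time (limit 51 s).

- **Clipping:** I pinched the red grip and pushed the gate in against the bar with about 4 N. Then I lowered the hook until the bar sat in the bow, and the gate snapped shut behind it. I pressed a little past seating (about 5 N), eased off, released and backed away.
- **Hanging:** The gate looked shut in the pictures before and after release. Three checks over 1.7 s found the washer still and level to about 2° of lean, not perfectly plumb. Its underside is about 70 mm above the table.
- **Other things:** The small washer next to it measures the same position as at the start. I did not re-measure the other bystanders, but no force reading showed unexpected contact and nothing was carried close to them.

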